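# Press the switch-box keys in start-up order

### The job

Start up the bench switch box in its fixed order with a light fingertip press on each key: first the long bar key (mains), then the round key (fan), then the square key (lamp), each gently all the way down so that it stays down. Leave the plus-shaped key up, and neither pick up nor disturb the loose things around the box.

Things in the scene. Friction and masses are not known exactly. Their poses are not given: they have to be found in the camera images.
- switch_box: the bench switch box: flat grey case fixed to the worktop, 170 mm (its x) by 170 mm (its y), its flat top face 40 mm above the worktop. Origin: centre of its underside; x points to its rear edge (thin black strip), y to its left, z up. On top are four off-white push keys of different shapes in square black bezels (50 mm, 3 mm high), two by two: 74 mm apart along x and along y. Any key may be at any of the four places
- bar_key_top (a point): centre of the top face of the bar key: long narrow bar, 44 mm long and 16 mm wide; moves down with the key. Up, it is 56 mm above the worktop (16 mm above the box's top face). Axes as the box's; the bar lies along y
- bar_bezel: black square bezel, 50 x 50 x 3 mm, fixed on the box round the bar key; origin at the centre of its underside, 40 mm above the worktop
- bar_key (a joint): how far the bar key is pressed down: 0 m fully up, 0.008 m fully down at its stop. About 3 N moves it; it stays where it is left and a touch from above cannot raise it. Under the cap a rubber pad softens the stop: it gives another 1 mm for every 4 N, up to 5 mm, and recovers when let go
- round_key_top (a point): centre of the top face of the round key: round, 32 mm across; moves down with the key. Up, it is 56 mm above the worktop (16 mm above the box's top face). Axes as the box's
- round_bezel: black square bezel, 50 x 50 x 3 mm, fixed on the box round the round key; origin at the centre of its underside, 40 mm above the worktop
- round_key (a joint): how far the round key is pressed down: 0 m fully up, 0.008 m fully down at its stop. About 3 N moves it; it stays where it is left and a touch from above cannot raise it. Under the cap a rubber pad softens the stop: it gives another 1 mm for every 4 N, up to 5 mm, and recovers when let go
- square_key_top (a point): centre of the top face of the square key: square, 30 x 30 mm; moves down with the key. Up, it is 56 mm above the worktop (16 mm above the box's top face). Axes as the box's
- square_bezel: black square bezel, 50 x 50 x 3 mm, fixed on the box round the square key; origin at the centre of its underside, 40 mm above the worktop
- square_key (a joint): how far the square key is pressed down: 0 m fully up, 0.008 m fully down at its stop. About 3 N moves it; it stays where it is left and a touch from above cannot raise it. Under the cap a rubber pad softens the stop: it gives another 1 mm for every 4 N, up to 5 mm, and recovers when let go
- plus_key_top (a point): centre of the top face of the plus key: plus-shaped, 38 mm over each pair of arms, each arm 12 mm wide; moves down with the key. Up, it is 56 mm above the worktop (16 mm above the box's top face). Axes as the box's
- plus_bezel: black square bezel, 50 x 50 x 3 mm, fixed on the box round the plus key; origin at the centre of its underside, 40 mm above the worktop
- plus_key (a joint): how far the plus key is pressed down: 0 m fully up, 0.008 m fully down at its stop. About 3 N moves it; it stays where it is left and a touch from above cannot raise it. Under the cap a rubber pad softens the stop: it gives another 1 mm for every 4 N, up to 5 mm, and recovers when let go
- sample_cup1: bystander: sample cup with screw lid, 62 mm across, 66 mm high, loose on the worktop; origin at the centre of its underside
- dropper_bottle: bystander: small dropper bottle, 32 mm across, 76 mm high, loose on the worktop; origin at the centre of its underside
- reagent_small: bystander: small reagent bottle, 46 mm across, 96 mm high, loose on the worktop; origin at the centre of its underside
- petri_a: bystander: closed petri dish, 91 mm across, 15 mm high, loose on the worktop; origin at the centre of its underside
- petri_e: bystander: closed petri dish, 91 mm across, 15 mm high, loose on the worktop; origin at the centre of its underside
- marker_blue: bystander: marker pen lying flat along its y axis, 130 mm long, 13 mm thick, loose on the worktop; origin at the centre of its underside

How it is judged:
On the way, in this order (a step that is already met when the one before it is completed fails the run):
1. the bar key is down, the others still up (value of joint bar_key above 0.006 m and value of joint each of round_key, square_key below 0.003 m), for 0.1 s.
2. then the round key is down, the square key still up (value of joint each of round_key, bar_key above 0.006 m and value of joint square_key below 0.003 m), for 0.1 s.
3. then the square key is down (value of joint each of square_key, round_key above 0.006 m), for 0.1 s.
At the end, for the whole second after the job is handed in: the bar, round and square keys are each at least 6 mm of their 8 mm down, the plus-shaped key is less than 3 mm down, and every loose thing is within 30 mm of where it began, the cup, bottles and dishes upright (all of step 3 and value of joint bar_key above 0.006 m and value of joint plus_key below 0.003 m and distance of each of sample_cup1, dropper_bottle, reagent_small, petri_a, petri_e, marker_blue from where it was at the start of the episode below 0.03 m and angle between each of sample_cup1, dropper_bottle, reagent_small, petri_a, petri_e's own z axis and vertical below 0.4 rad); the robot touches nothing.
It fails at once if a key is pressed out of order ((value of joint round_key above 0.003 m and value of joint bar_key below 0.006 m) or (value of joint square_key above 0.003 m and value of joint round_key below 0.006 m)).
It fails at once if the plus-shaped key is pressed (value of joint plus_key above 0.003 m).
It fails at once if a key is pressed hard (over 25 N) (contact force between the fingers and bar_bezel above 25 N or contact force between the fingers and round_bezel above 25 N or contact force between the fingers and square_bezel above 25 N or contact force between the fingers and plus_bezel above 25 N).
It fails at once if one of the loose things is moved by more than 30 mm, lifted or carried (distance of any of sample_cup1, dropper_bottle, reagent_small, petri_a, petri_e, marker_blue from where it was at the start of the episode above 0.03 m or height (world z) of any of sample_cup1, dropper_bottle, reagent_small, petri_a, petri_e, marker_blue above 0.012 m).
It fails at once if a cup, bottle or dish is tipped over (angle between any of sample_cup1, dropper_bottle, reagent_small, petri_a, petri_e's own z axis and vertical above 0.4 rad).
It also fails if it takes over 38 s, if anything falls off the work surface, if the arm or the gripper's body presses on something with over 40 N, if the wrist force passes 120 N, or if a joint passes its speed limit or range.

### The arm

A 6-joint arm with a two-finger parallel gripper is mounted at the origin on a cart in front of the work surface, level with it; the furniture and walls round the work are solid. World frame = base frame: x ahead of the robot, y to its left, z up, the work surface at z = 0. Lengths are in m, angles in rad, forces in N, time in s.
With the tool pointing down it reaches from about 0.35 to 0.775 m from the base axis. Payload 7.3 kg.
Tool frame: the origin (TCP) lies midway between the tips of the shut fingers; the grasp point (between the pads) lies 19 mm behind it; z points along the fingers, y is the direction in which the jaws open and shut (so a half turn about z gives the same grasp; the last joint's range is limited). The gripper opens to 92 mm and grips with 3 to 60 N. Pads are 19 mm wide; open, the fingers measure 130 mm over their backs; the gripper's body (75 mm by 190 mm) begins 47 mm behind the grasp point.
Start: joints at [-1.402, 0.342, 1.524, -0, 1.275, -0.146], TCP at [0.163, -0.499, 0.227] pointing down, gripper open.
Joint ranges: [-2.53, 2.53], [-0.77, 2.02], [0.04, 2.7], [-1, 4.14], [0.28, 2.66], [-3.11, 3.11]. Speed limits (rad/s): [2.57, 2.57, 3.14, 3.14, 3.14, 3.14].

### API

Orientations are given as [roll, pitch, yaw] about the fixed x, y, z axes, in that order (R = Rz(yaw) Ry(pitch) Rx(roll)).
In Python, from cell import status, eyes, job gives the robot as it stands.
- The arm moves only by the tool jog_arm, never from a script. Its argument "series" is a list of rows, each a list of 3 entries, a list of its own where there are three numbers: the gripper command: -1 is shut, 1 is fully open, values between are in proportion, then the shift along the tool's x, y, z in m, then the turn, a rotation vector about the tool's x, y, z in rad. In form: [[grip, [x, y, z], [ax, ay, az]], ...]. A call has 1 to 12 rows; each row is the pose to reach, as a shift and turn from the pose commanded when the call began, along the tool's axes at that moment; what a row does not reach only later rows make up. A row lasts 1/12 s, in which the tool goes at most 41.7 mm and 7.16 degrees, less where a joint would pass 70% of its speed; a pose out of reach is approached as far as the arm can. A call with a gripper value outside its range is refused whole. The fingers move at their own pace and stop on an object; "squeeze" is the grip in N (left out, the last holds). Time passes only in rows, so rows that repeat a pose let the fingers close. It gives the time, the measured TCP pose, the force and the opening at its end, in the units of the state.
- status.observe(): the state, without advancing time (a new reading comes with each control period).
- eyes.read_camera(name): name is "scene" or "top" or "wrist"; returns a dict with "img" (420x560x3 uint8, red, green, blue), "range_z" (420x560 float32, m along the optical axis (not along the pixel's ray), 0 where there is no reading), "camera_matrix" (3x3 intrinsics, pixels), "k1" (the pictures are not rectified: a ray, as slopes to the right and down, at radius r is drawn at 1 + k1 r^2 times it, then the intrinsics apply), "T" (4x4, takes a point from camera to world coordinates); the wrist camera has in their place "tool_from_camera" (4x4, takes a point from camera to tool coordinates, whose origin is the TCP and whose axes are the flange's). Camera axes: x right, y down, z forward; pixel columns grow to the right and rows downward; lengths in m; the calibration is good to about 2 mm. A picture is of the moment at which its call begins: read the wrist's pose just before it.
- job.hand_in(): hands the job in, once; it reports no verdict.
The state is a dict: "time": time; "qpos": joint angles; "qvel": joint speeds; "joint_efforts": joint torques, N m; "tool_pos": TCP position; "tool_rot": TCP orientation; "contact_force": force on the tool from outside, world axes, zero at the start; "torque": the same for the moment, N m; "opening": finger opening in m.
Only numpy, scipy, OpenCV 4.12 (cv2) and the standard library are available. Lean on these libraries where they do the work, as an engineer would, in place of code of your own. Each camera call takes 0.05 s, during which the arm holds its last target.

## Working session

There is one attempt and no reset: what is moved stays moved. The work goes in short steps, Python scripts to look and compute and a tool call to move; the robot and the scene stay as the last step left them, time stands still between calls to the robot, and variables do not carry over. Pictures are saved under pics/ and viewed, and the job is handed in when it is done.

Besides the shell and the picture viewer there is one more tool, called after "Request:" by a JSON object that holds its "fn" and its "kwargs", one argument or row to a line. jog_arm: Moves the arm, as the interface text tells. Its arguments: {"type":"object","properties":{"series":{"type":"array","items":{"type":"array"}},"squeeze":{"type":"number"}},"required":["series"]}

```bash
mkdir -p pics; python3 - <<'E'
from cell import status, eyes, job
import cv2,numpy as np
print(status.observe())
for n in ("top","scene"):
    d=eyes.read_camera(n); np.save(f"{n}.npy",d,allow_pickle=True)
    cv2.imwrite(f"pics/{n}1.png",d["img"][:,:,::-1]); print(n,d["camera_matrix"],d["k1"],d["T"])
E
```

```text
{'time': 0.0, 'qpos': array([-1.40201148e+00,  3.42754110e-01,  1.52503275e+00, -4.96428457e-07,
        1.27540994e+00, -1.45992733e-01]), 'qvel': array([-2.26365191e-05, -5.58276565e-04, -7.83736038e-04, -2.04960876e-05,
        4.64272553e-04,  3.37292911e-04]), 'joint_efforts': array([-1.21436555e-03, -4.31245637e+01, -2.44223785e+01,  7.15371617e-02,
        5.58959472e-02, -1.60667018e-04]), 'tool_pos': array([ 0.16249622, -0.49877933,  0.22602319]), 'tool_rot': array([-3.14000550e+00, -2.32893159e-04,  3.14777537e-01]), 'contact_force': array([0.413899  , 0.00444954, 0.62337876]), 'torque': array([ 0.01201534, -0.00975886, -0.03840121]), 'opening': 0.09140990169180464}
top [[531.72626741   0.         274.46700814]
 [  0.         531.72626741 210.12360741]
 [  0.           0.           1.        ]] -0.05898590129322468 [[-0.00957946 -0.99757187  0.06898257  0.42092381]
 [-0.99984995  0.00855993 -0.01506009 -0.10454974]
 [ 0.01443303 -0.06911648 -0.99750419  1.2236121 ]
 [ 0.          0.          0.          1.        ]]
scene [[513.82933383   0.         282.8093019 ]
 [  0.         513.82933383 205.891201  ]
 [  0.           0.           1.        ]] -0.03868567968647647 [[-5.93700000e-01 -4.00427145e-01  6.97981670e-01 -5.15141905e-01]
 [-8.04686467e-01  2.95438102e-01 -5.14971861e-01  6.14174998e-01]
 [-1.66802389e-06 -8.67395198e-01 -4.97619905e-01  8.01720963e-01]
 [ 0.00000000e+00  0.00000000e+00  0.00000000e+00  1.00000000e+00]]
```

View pics/top1.png

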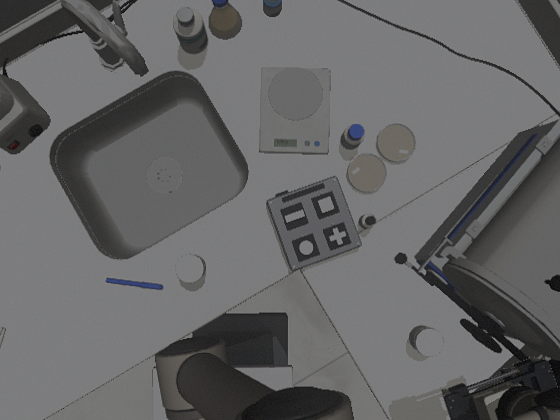

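View pics/scene1.png

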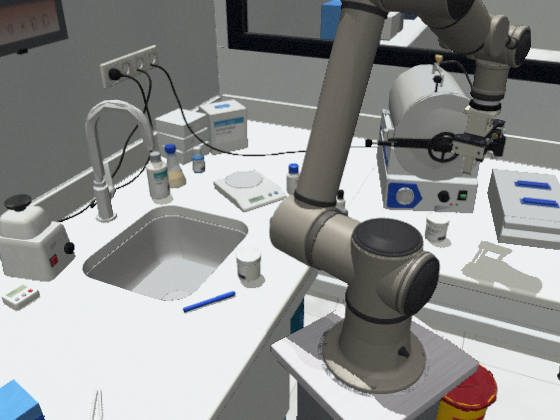

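The top view shows the box at about (314,224) with its black rear strip at the top, (302,190). The keys are bar (294,215), square (325,204), round (306,246) and plus (337,236). The dropper bottle sits at (367,221), right of the box. Next I'll measure these points.

```bash
cat > h.py <<'E'
import numpy as np,cv2
def ray(d,uv,z,T=None):
    K=d["camera_matrix"];k=d["k1"];T=d["T"] if T is None else T
    q=(np.array(uv,float)-K[:2,2])/[K[0,0],K[1,1]]
    p=q.copy()
    for _ in range(20): p=q/(1+k*(p@p))
    w=T[:3,:3]@np.array([*p,1]); o=T[:3,3]
    return o+w*(z-o[2])/w[2]
E
python3 - <<'E'
from h import *
d=np.load("top.npy",allow_pickle=True).item()
im=d["img"]
c=im[170:280,255:385]
cv2.imwrite("pics/c1.png",cv2.resize(c[:,:,::-1],None,fx=6,fy=5.4,interpolation=cv2.INTER_NEAREST)) 
g=cv2.cvtColor(c,cv2.COLOR_RGB2GRAY)
for lo in (150,180,200):
  m=(g>lo).astype(np.uint8)
  n,l,s,ce=cv2.connectedComponentsWithStats(m)
  for i in range(1,n):
    if 40<s[i,4]<600:
      uv=ce[i]+[255,170]; P=ray(d,uv,.056); v=int(uv[1]);u=int(uv[0])
      r=d["range_z"][v,u]; q=P-d["T"][:3,3]; 
      print(lo,uv.round(1),s[i],P.round(4),"range",r,"exp",(q@d["T"][:3,2]).round(4))
E
```

```text
(no output)
```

View pics/c1.png

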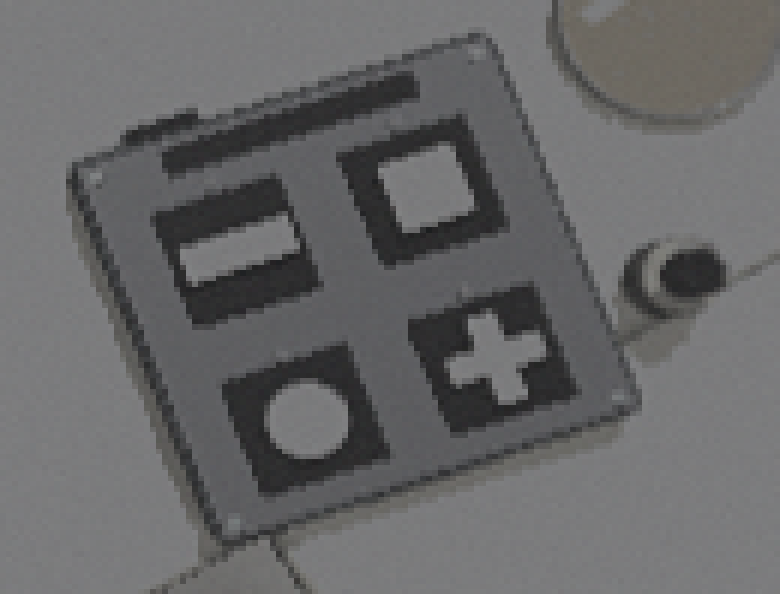

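The crop is dim but clear: bar rear-left, square rear-right, round front-left, plus front-right. I'll lower the threshold.

```bash
python3 - <<'E'
from h import *
d=np.load("top.npy",allow_pickle=True).item()
im=d["img"]
g=cv2.cvtColor(im,cv2.COLOR_RGB2GRAY)
print({k:int(g[k[1],k[0]]) for k in [(294,215),(325,204),(306,246),(337,236),(314,224)]})
P={}
for n,(u,v) in dict(bar=(294,215),square=(325,204),round=(306,246),plus=(337,236)).items():
  w=g[v-16:v+17,u-16:u+17]
  kv=int(g[v,u]); m=(w>(kv+45)/2*1.0).astype(np.uint8)
  N,l,s,ce=cv2.connectedComponentsWithStats(m,connectivity=4)
  i=l[16,16]; uv=ce[i]+[u-16,v-16]; P[n]=ray(d,uv,.056)
  ex=((P[n]-d["T"][:3,3])@d["T"][:3,2])
  print(n,uv.round(1),s[i],P[n].round(4),"range",d["range_z"][v,u],"exp",ex.round(4))
for a,b in (("bar","square"),("round","plus"),("round","bar"),("plus","square")):
  e=P[b]-P[a]; print(a,b,np.linalg.norm(e).round(4),np.degrees(np.arctan2(e[1],e[0])).round(1))
print("center",np.mean(list(P.values()),0))
for n,uv,z in (("dropper",(370,221),.076),("reagent",(356,131),.096)): print(n,ray(d,uv,z))
E
```

```text
{(294, 215): 122, (325, 204): 122, (306, 246): 123, (337, 236): 124, (314, 224): 96}
bar [294.3 215.5] [  7  10  20  14 147] [ 0.4894 -0.1658  0.056 ] range 1.1717589 exp 1.1703
square [325.7 204.1] [  9   8  16  17 182] [ 0.5139 -0.2354  0.056 ] range 1.1686703 exp 1.1731
round [305.8 247.2] [  9  10  14  15 161] [ 0.4196 -0.1901  0.056 ] range 1.1636634 exp 1.1659
plus [337.3 235.8] [  8   7  17  18 156] [ 0.4439 -0.2598  0.056 ] range 1.1701474 exp 1.1686
bar square 0.0739 -70.6
round plus 0.0739 -70.8
round bar 0.074 19.2
plus square 0.0741 19.2
center [ 0.46672594 -0.21278072  0.056     ]
dropper [ 0.47484566 -0.32901258  0.076     ]
reagent [ 0.66861228 -0.29924512  0.096     ]
```

Spacings come out at 73.9–74.1 mm, yaw is about 19.3° and the heights agree. Before moving I'll check the obstacles along the path, especially the machine's dark rod near (400,258).

```bash
python3 - <<'E'
from h import *
H={}
for n in("top","scene"):
  d=np.load(n+".npy",allow_pickle=True).item()
  r=d["range_z"];K=d["camera_matrix"];v,u=np.mgrid[:420,:560]
  D=np.array([K[0,0],0,0]);
  q=cv2.undistortPoints(np.stack([u,v],-1).reshape(-1,1,2).astype(np.float64),K,np.array([d["k1"],0,0,0.])).reshape(420,560,2)
  p=np.dstack([q*r[...,None],r])@d["T"][:3,:3].T+d["T"][:3,3]
  ok=r>0
  if n=="top":
    for a in [(400,258),(430,263),(455,270),(480,335),(440,230),(500,200),(480,300),(520,300),(545,160),(560-2,110)]: print(a,p[a[1],a[0]].round(3))
  else:
    for a in [(368,143),(400,145),(438,60),(440,110),(430,145),(380,144)]: print("s",a,p[a[1],a[0]].round(3))
  # height map
  print(n,"rows x, cols y from 0 to -0.75 step .05 (cm max)")
  for x in np.arange(.05,.8,.05):
    row=[]
    for y in np.arange(0,-.8,-.05):
      m=ok&(abs(p[...,0]-x)<.025)&(abs(p[...,1]-y)<.025)
      row.append("%3d"%(100*np.percentile(p[...,2][m],98)) if m.sum()>2 else "  .")
    print("%.2f"%x,*row)
E
```

```text
(400, 258) [ 0.398 -0.347  0.26 ]
(430, 263) [ 0.384 -0.448  0.111]
(455, 270) [ 0.376 -0.442  0.277]
(480, 335) [ 0.261 -0.479  0.289]
(440, 230) [ 0.455 -0.492  0.046]
(500, 200) [ 0.508 -0.565  0.197]
(480, 300) [ 0.322 -0.485  0.28 ]
(520, 300) [ 0.331 -0.511  0.379]
(545, 160) [ 0.576 -0.624  0.266]
(558, 110) [ 0.741 -0.808 -0.002]
top rows x, cols y from 0 to -0.75 step .05 (cm max)
0.05   .   . -79 -78 -80 -88 -88   0   0   0   0   .   .   .   .   .
0.10  28 -21   0   0 -80 -88  -1   0   0   0   0   0   5   .   .   .
0.15  29   0   0   0 -80 -88   0   0  33  43   0  32   2  27   6   .
0.20  50  59 -88 -88 -88   0   0   0  57  57  45  33  33  27   9   .
0.25  47  61  74  74  73   0   0   0   0  55  53  37  37   .   .   .
0.30   0   0  73  73  70   0   0   0   0  28  38  38  37   .   .   .
0.35   0   0   0   4   0   0   0   0  26  35  37  41  37   .   .   .
0.40   0   0   0   4   5   4   4  26  26  33  35  36  36   .   .   .
0.45   0   0   0   4   5   5   5   7   0  26  31  35  36   .   .   .
0.50   0   0   4   5   5   5   6   7   0   0  19  32  34   .   .   .
0.55   0   0   3 
[... 932 characters left out ...]
16   0   9
0.30   0   0   0   .   .   .   .   .   .  27  37  38  37   .   .   0
0.35   0   0   0  -5  -9   .   .   .  26  34  37  41  39  36  35   .
0.40   0   0   .  -8  -9   .   4  26  26  31  34  36  40  40  36  34
0.45   0   0 -35 -34   .   .   7   7   0  25  31  35  36  40  40  36
0.50   0   0   4 -35 -89   .   7   7   0   0  15  31  35  36  39  41
0.55   0   0   0   0 -89 -88   .   .   0   0   0  13  32  35  36  37
0.60   .   0   0   0   0 -88 -89   .   .   0   0   0  20  32  35  36
0.65  -4   0   3   3   3   3   9   .   .   .   0   0   0  20  31   .
0.70   0   0   3   4   4   3   9 -56 -55   .   .   0   0   0   5   0
0.75   0   0   4   4   4   4   0   0 -11 -67   .   .   0   0   0   1
```

The machine's rod tip is at (0.398,-0.347,0.26), so I'll go round inside it, closer to the base, with the gripper shut.

Request:
{"fn": "jog_arm", "kwargs": {
  "series": [
    [-1, [0.015, -0.04, 0], [0, 0, 0]],
    [-1, [0.03, -0.08, 0], [0, 0, 0]],
    [-1, [0.045, -0.115, 0], [0, 0, 0]],
    [-1, [0.056, -0.149, 0], [0, 0, 0]],
    [-1, [0.056, -0.149, 0], [0, 0, 0]],
    [-1, [0.09, -0.165, 0], [0, 0, 0]],
    [-1, [0.125, -0.181, 0], [0, 0, 0]],
    [-1, [0.16, -0.198, 0], [0, 0, 0]],
    [-1, [0.2, -0.217, 0], [0, 0, 0]],
    [-1, [0.242, -0.236, 0], [0, 0, 0]],
    [-1, [0.242, -0.236, 0], [0, 0, 0]],
    [-1, [0.242, -0.236, 0], [0, 0, 0]]
  ],
  "squeeze": 10
}}

```text
time: 1.1
tool_pos: [0.3211, -0.1983, 0.2266]
tool_rot: [-3.141, -0.0, 0.32]
contact_force: [-1.0, -0.1, 0.3]
opening: 0.0162
```

```bash
cat > go.py <<'E'
import sys
from h import *
from cell import status
from scipy.spatial.transform import Rotation as Ro
s=status.observe(); R=Ro.from_euler("xyz",s["tool_rot"])
K=dict(bar=(.4894,-.1658),square=(.5139,-.2354),round=(.4196,-.1901))
for n,p in K.items(): print(n,R.inv().apply(np.array([*p,float(sys.argv[1])])-s["tool_pos"]).round(4))
print(s["time"],s["tool_pos"].round(4),s["tool_rot"].round(4),s["contact_force"].round(2),s["opening"],s["qpos"].round(2))
E
python3 go.py 0.075
python3 - <<'E'
from cell import eyes
import cv2
for n in("wrist","scene"):cv2.imwrite(f"pics/{n}2.png",eyes.read_camera(n)["img"][:,:,::-1])
E
```

```text
bar [0.17   0.0221 0.1516]
square [0.1714 0.0959 0.1516]
round [0.0961 0.0232 0.1516]
1.1 [ 0.3211 -0.1983  0.2266] [-3.1414 -0.      0.3202] [-0.97 -0.14  0.27] 0.016218834492547674 [-0.76  0.07  1.88  0.    1.19  0.49]
```

View pics/wrist2.png

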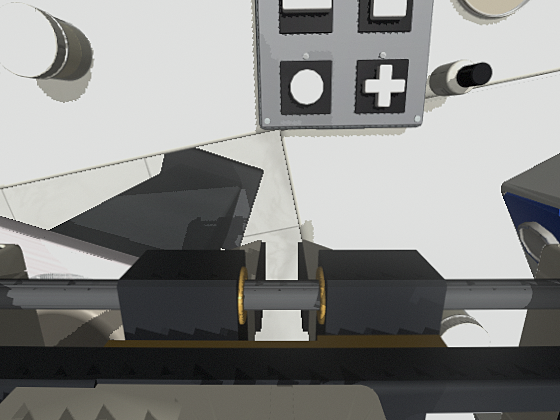

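View pics/scene2.png

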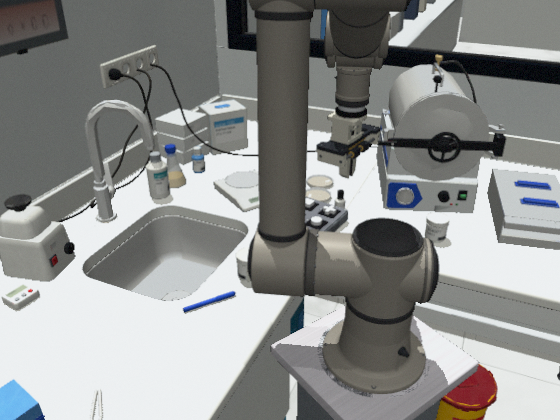

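The wrist view confirms the layout, with round at (306,87), plus at (384,87), and bar and square behind them. The fingers are closing and the arm is clear of the machine. I'll go above the bar.

Request:
{"fn": "jog_arm", "kwargs": {
  "series": [
    [-1, [0.04, 0.006, 0], [0, 0, 0]],
    [-1, [0.08, 0.011, 0.01], [0, 0, 0]],
    [-1, [0.12, 0.016, 0.03], [0, 0, 0]],
    [-1, [0.15, 0.02, 0.05], [0, 0, 0]],
    [-1, [0.17, 0.022, 0.08], [0, 0, 0]],
    [-1, [0.17, 0.022, 0.11], [0, 0, 0]],
    [-1, [0.17, 0.022, 0.135], [0, 0, 0]],
    [-1, [0.17, 0.022, 0.152], [0, 0, 0]],
    [-1, [0.17, 0.022, 0.152], [0, 0, 0]],
    [-1, [0.17, 0.022, 0.152], [0, 0, 0]]
  ]
}}

```text
time: 2.03
tool_pos: [0.487, -0.1699, 0.0742]
tool_rot: [-3.14, 0.002, 0.312]
contact_force: [0.1, -0.0, 0.8]
opening: 0.0003
```

```bash
python3 go.py 0.047; python3 - <<'E'
from cell import eyes
import cv2
for n in("wrist","top"):cv2.imwrite(f"pics/{n}3.png",eyes.read_camera(n)["img"][:,:,::-1])
E
```

```text
bar [ 0.0036 -0.0032  0.0272]
square [0.0055 0.0706 0.0271]
round [-0.0703 -0.0014  0.0273]
2.0333 [ 0.487  -0.1699  0.0742] [-3.1404e+00  1.6000e-03  3.1200e-01] [ 0.14 -0.02  0.82] 0.00034653350203678736 [-0.48  0.5   1.74 -0.    0.9   0.77]
```

View pics/wrist3.png

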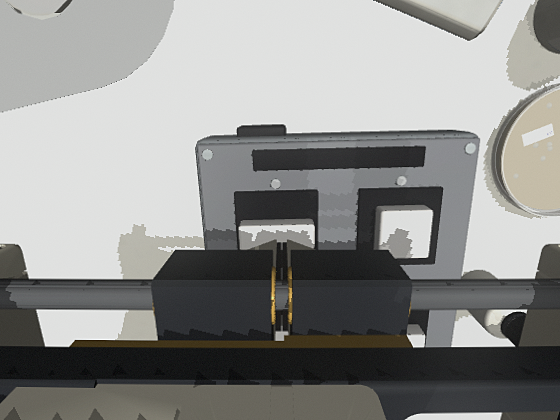

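The fingers are shut and stand over the bar; a 4 mm offset remains. I'll correct it and descend gently.

Request:
{"fn": "jog_arm", "kwargs": {
  "series": [
    [-1, [0.0036, -0.0032, 0.004], [0, 0, 0]],
    [-1, [0.0036, -0.0032, 0.01], [0, 0, 0]],
    [-1, [0.0036, -0.0032, 0.014], [0, 0, 0]],
    [-1, [0.0036, -0.0032, 0.016], [0, 0, 0]],
    [-1, [0.0036, -0.0032, 0.018], [0, 0, 0]],
    [-1, [0.0036, -0.0032, 0.02], [0, 0, 0]],
    [-1, [0.0036, -0.0032, 0.022], [0, 0, 0]],
    [-1, [0.0036, -0.0032, 0.022], [0, 0, 0]]
  ]
}}

```text
time: 2.8
tool_pos: [0.4905, -0.1639, 0.0526]
tool_rot: [-3.142, 0.0, 0.315]
contact_force: [-1.0, 0.8, 1.9]
opening: 0.0006
```

```bash
python3 go.py 0.047
```

```text
bar [-0.0016  0.0014  0.0056]
square [0.0001 0.0752 0.0056]
round [-0.0755  0.0029  0.0056]
2.8 [ 0.4905 -0.1639  0.0526] [-3.1415e+00  1.0000e-04  3.1480e-01] [-1.02  0.84  1.88] 0.0005558311196923933 [-0.47  0.54  1.76  0.    0.84  0.79]
```

Request:
{"fn": "jog_arm", "kwargs": {
  "series": [
    [-1, [0, 0, 0.002], [0, 0, 0]],
    [-1, [0, 0, 0.004], [0, 0, 0]],
    [-1, [0, 0, 0.005], [0, 0, 0]],
    [-1, [0, 0, 0.006], [0, 0, 0]],
    [-1, [0, 0, 0.006], [0, 0, 0]],
    [-1, [0, 0, 0.006], [0, 0, 0]]
  ]
}}

```text
time: 3.3
tool_pos: [0.4906, -0.164, 0.0469]
tool_rot: [3.141, -0.0, 0.315]
contact_force: [-1.2, 2.7, 4.8]
opening: 0.0003
```

```bash
python3 go.py 0.047
```

```text
bar [-0.0017  0.0013 -0.0001]
square [ 0.0001  0.0751 -0.0001]
round [-0.0756  0.0028 -0.0001]
3.3 [ 0.4906 -0.164   0.0469] [ 3.1414e+00 -2.0000e-04  3.1480e-01] [-1.22  2.68  4.81] 0.0003456288048948882 [-0.47  0.55  1.77  0.    0.83  0.79]
```

Request:
{"fn": "jog_arm", "kwargs": {
  "series": [
    [-1, [0, 0, 0.0008], [0, 0, 0]],
    [-1, [0, 0, 0.0012], [0, 0, 0]],
    [-1, [0, 0, 0.0012], [0, 0, 0]],
    [-1, [0, 0, 0.0012], [0, 0, 0]]
  ]
}}

```text
time: 3.63
tool_pos: [0.4906, -0.164, 0.0461]
tool_rot: [3.141, -0.0, 0.315]
contact_force: [-1.9, 1.9, 8.1]
opening: 0.0006
```

The force rises about 4 N/mm, so the rubber pad is engaged and the bar is at its stop. I'll lift and go over the round key.

Request:
{"fn": "jog_arm", "kwargs": {
  "series": [
    [-1, [0, 0, -0.01], [0, 0, 0]],
    [-1, [0, 0, -0.03], [0, 0, 0]],
    [-1, [-0.01, 0, -0.034], [0, 0, 0]],
    [-1, [-0.035, 0.001, -0.034], [0, 0, 0]],
    [-1, [-0.06, 0.002, -0.034], [0, 0, 0]],
    [-1, [-0.0756, 0.0028, -0.034], [0, 0, 0]],
    [-1, [-0.0756, 0.0028, -0.034], [0, 0, 0]],
    [-1, [-0.0756, 0.0028, -0.03], [0, 0, 0]],
    [-1, [-0.0756, 0.0028, -0.03], [0, 0, 0]],
    [-1, [-0.0756, 0.0028, -0.03], [0, 0, 0]]
  ]
}}

```text
time: 4.47
tool_pos: [0.42, -0.19, 0.0752]
tool_rot: [3.141, -0.0, 0.315]
contact_force: [0.3, -0.1, -0.2]
opening: 0.0007
```

```bash
python3 go.py 0.047; python3 - <<'E'
from cell import eyes
import cv2
for n in("wrist","top"):cv2.imwrite(f"pics/{n}4.png",eyes.read_camera(n)["img"][:,:,::-1])
E
```

```text
bar [ 0.0735 -0.0015  0.0282]
square [0.0752 0.0723 0.0282]
round [-0.0004 -0.      0.0282]
4.4667 [ 0.42   -0.19    0.0752] [ 3.1415e+00 -1.0000e-04  3.1520e-01] [ 0.33 -0.05 -0.23] 0.0006921268059094369 [-0.59  0.42  1.89  0.    0.83  0.66]
```

View pics/wrist4.png

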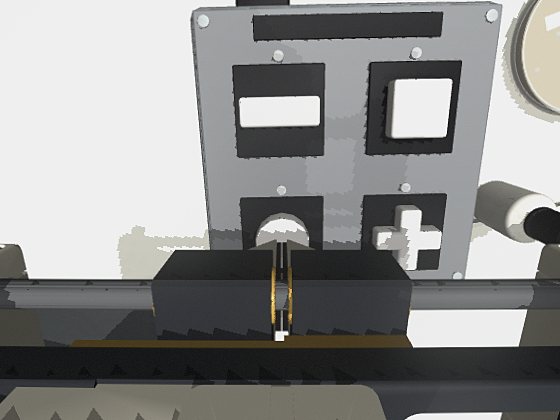

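The bar at (280,111) sits visibly lower than the square at (420,108), so it stays down. The tool is centred over round, so I'll press it.

Request:
{"fn": "jog_arm", "kwargs": {
  "series": [
    [-1, [0, 0, 0.006], [0, 0, 0]],
    [-1, [0, 0, 0.012], [0, 0, 0]],
    [-1, [0, 0, 0.016], [0, 0, 0]],
    [-1, [0, 0, 0.018], [0, 0, 0]],
    [-1, [0, 0, 0.02], [0, 0, 0]],
    [-1, [0, 0, 0.022], [0, 0, 0]],
    [-1, [0, 0, 0.024], [0, 0, 0]],
    [-1, [0, 0, 0.026], [0, 0, 0]],
    [-1, [0, 0, 0.0275], [0, 0, 0]],
    [-1, [0, 0, 0.0285], [0, 0, 0]],
    [-1, [0, 0, 0.0285], [0, 0, 0]],
    [-1, [0, 0, 0.0285], [0, 0, 0]]
  ]
}}

```text
time: 5.57
tool_pos: [0.4194, -0.19, 0.0471]
tool_rot: [-3.141, 0.0, 0.315]
contact_force: [-2.7, 2.1, 4.0]
opening: 0.0004
```

Request:
{"fn": "jog_arm", "kwargs": {
  "series": [
    [-1, [0, 0, 0.0008], [0, 0, 0]],
    [-1, [0, 0, 0.0014], [0, 0, 0]],
    [-1, [0, 0, 0.0014], [0, 0, 0]],
    [-1, [0, 0, 0.0014], [0, 0, 0]]
  ]
}}

```text
time: 5.9
tool_pos: [0.4194, -0.19, 0.046]
tool_rot: [3.142, 0.0, 0.315]
contact_force: [-2.8, 2.4, 7.9]
opening: 0.0002
```

Round is at its stop with the same signature. Now lift to about 0.09 and go over the square.

Request:
{"fn": "jog_arm", "kwargs": {
  "series": [
    [-1, [0, 0, -0.015], [0, 0, 0]],
    [-1, [0, 0, -0.044], [0, 0, 0]],
    [-1, [0, 0, -0.044], [0, 0, 0]],
    [-1, [0.025, 0.024, -0.044], [0, 0, 0]],
    [-1, [0.05, 0.048, -0.044], [0, 0, 0]],
    [-1, [0.0756, 0.0723, -0.044], [0, 0, 0]],
    [-1, [0.0756, 0.0723, -0.044], [0, 0, 0]],
    [-1, [0.0756, 0.0723, -0.03], [0, 0, 0]],
    [-1, [0.0756, 0.0723, -0.03], [0, 0, 0]],
    [-1, [0.0756, 0.0723, -0.03], [0, 0, 0]]
  ]
}}

```text
time: 6.73
tool_pos: [0.5129, -0.235, 0.0746]
tool_rot: [-3.14, 0.002, 0.315]
contact_force: [0.3, -0.7, -0.5]
opening: 0.0002
```

```bash
python3 go.py 0.047; python3 - <<'E'
from cell import eyes
import cv2
for n in("wrist",):cv2.imwrite(f"pics/{n}5.png",eyes.read_camera(n)["img"][:,:,::-1])
E
```

```text
bar [-0.0009 -0.0731  0.0278]
square [0.0008 0.0007 0.0276]
round [-0.0748 -0.0716  0.0279]
6.7333 [ 0.5129 -0.235   0.0746] [-3.140e+00  1.500e-03  3.148e-01] [ 0.3  -0.7  -0.46] 0.00016691704315495188 [-0.57  0.57  1.61 -0.    0.96  0.69]
```

View pics/wrist5.png

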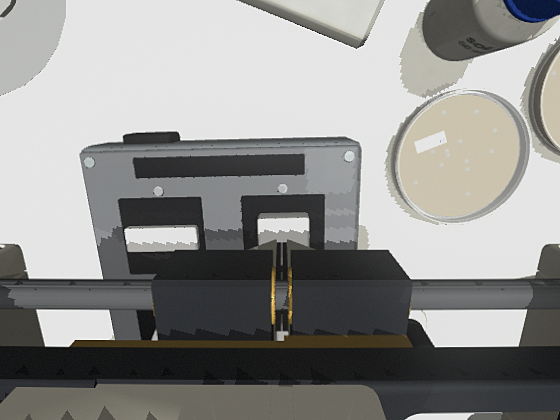

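The tool is over the square at (283,228). Pressing.

Request:
{"fn": "jog_arm", "kwargs": {
  "series": [
    [-1, [0, 0, 0.006], [0, 0, 0]],
    [-1, [0, 0, 0.012], [0, 0, 0]],
    [-1, [0, 0, 0.016], [0, 0, 0]],
    [-1, [0, 0, 0.018], [0, 0, 0]],
    [-1, [0, 0, 0.02], [0, 0, 0]],
    [-1, [0, 0, 0.022], [0, 0, 0]],
    [-1, [0, 0, 0.024], [0, 0, 0]],
    [-1, [0, 0, 0.026], [0, 0, 0]],
    [-1, [0, 0, 0.0275], [0, 0, 0]],
    [-1, [0, 0, 0.0285], [0, 0, 0]],
    [-1, [0, 0, 0.0285], [0, 0, 0]],
    [-1, [0, 0, 0.0285], [0, 0, 0]]
  ]
}}

```text
time: 7.78
tool_pos: [0.5137, -0.2354, 0.0472]
tool_rot: [-3.142, 0.0, 0.315]
contact_force: [-2.4, 2.0, 3.6]
opening: 0.0009
```

Request:
{"fn": "jog_arm", "kwargs": {
  "series": [
    [-1, [0, 0, 0.0008], [0, 0, 0]],
    [-1, [0, 0, 0.0014], [0, 0, 0]],
    [-1, [0, 0, 0.0014], [0, 0, 0]],
    [-1, [0, 0, 0.0014], [0, 0, 0]]
  ]
}}

```text
time: 8.12
tool_pos: [0.5137, -0.2354, 0.0462]
tool_rot: [3.141, -0.0, 0.315]
contact_force: [-3.1, 1.2, 7.3]
opening: 0.0007
```

Now lift and back off for the final check.

Request:
{"fn": "jog_arm", "kwargs": {
  "series": [
    [-1, [0, 0, -0.015], [0, 0, 0]],
    [-1, [0, 0, -0.05], [0, 0, 0]],
    [-1, [0, 0, -0.09], [0, 0, 0]],
    [-1, [-0.01, -0.005, -0.12], [0, 0, 0]],
    [-1, [-0.03, -0.016, -0.14], [0, 0, 0]],
    [-1, [-0.06, -0.033, -0.15], [0, 0, 0]],
    [-1, [-0.095, -0.052, -0.15], [0, 0, 0]],
    [-1, [-0.13, -0.072, -0.15], [0, 0, 0]],
    [-1, [-0.155, -0.09, -0.15], [0, 0, 0]],
    [-1, [-0.155, -0.09, -0.15], [0, 0, 0]],
    [-1, [-0.155, -0.09, -0.15], [0, 0, 0]]
  ]
}}

```text
time: 9.03
tool_pos: [0.3381, -0.198, 0.1962]
tool_rot: [3.14, -0.001, 0.314]
contact_force: [0.6, -0.1, 0.7]
opening: 0.0005
```

```bash
python3 go.py 0.047; python3 - <<'E'
from cell import eyes,status
from h import *
from scipy.spatial.transform import Rotation as Ro
s=status.observe(); d=eyes.read_camera("wrist")
cv2.imwrite(f"pics/wrist6.png",d["img"][:,:,::-1])
W=np.eye(4);W[:3,:3]=Ro.from_euler("xyz",s["tool_rot"]).as_matrix();W[:3,3]=s["tool_pos"]
T=W@d["tool_from_camera"];r=d["range_z"];K=d["camera_matrix"]
v,u=np.mgrid[:420,:560]
q=cv2.undistortPoints(np.stack([u,v],-1).reshape(-1,1,2).astype(np.float64),K,np.array([d["k1"],0,0,0.])).reshape(420,560,2)
p=np.dstack([q*r[...,None],r])@T[:3,:3].T+T[:3,3]
for n,c in dict(bar=(.4894,-.1658),square=(.5139,-.2354),round=(.4196,-.1901),plus=(.4439,-.2598),box=(.4667,-.2128)).items():
  m=(r>0)&(np.hypot(p[...,0]-c[0],p[...,1]-c[1])<.005); print(n,m.sum(),np.median(p[...,2][m]).round(4))
t=eyes.read_camera("top");cv2.imwrite("pics/top6.png",t["img"][:,:,::-1])
a=np.load("top.npy",allow_pickle=True).item()["img"]
cv2.imwrite("pics/diff6.png",cv2.absdiff(a,t["img"])*3)
E
```

```text
bar [0.1537 0.0158 0.1494]
square [0.1555 0.0896 0.1495]
round [0.0798 0.0174 0.1493]
9.0333 [ 0.3381 -0.198   0.1962] [ 3.1397e+00 -1.2000e-03  3.1350e-01] [ 0.57 -0.09  0.65] 0.0005268146999124904 [-0.73  0.13  1.9   0.    1.11  0.53]
bar 128 0.0472
square 124 0.047
round 103 0.0469
plus 109 0.0541
box 108 0.0393
```

View pics/wrist6.png

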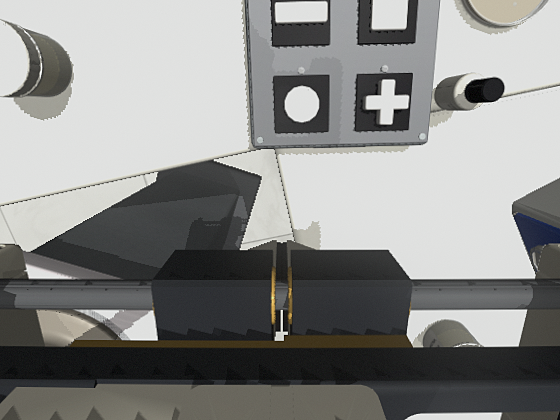

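View pics/top6.png

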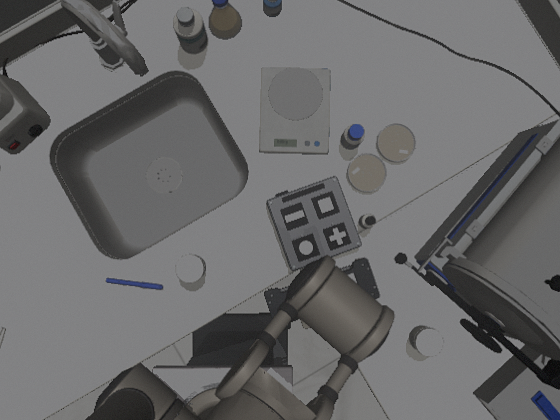

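The wrist depth puts the bar, square and round tops at about 47 mm, and the plus at 54 mm, which is up. In the top view the bottles at (354,134) and (367,221), the dishes, the cup and the marker are where they were. The robot touches nothing, so I'll hand in.

```bash
python3 -c "
from cell import job
print(job.hand_in())"
```

```text
the job is handed in; nothing more can be done
None
```

I pressed the bar, round and square keys in that order with shut fingertips, each down to its stop. The job was handed in at about 9 s of the 38 s allowed; it reported no verdict.

- **Force:** each press ended at about 7–8 N vertical, well under the 25 N limit. The force rose about 4 N per mm at the end, which fits the rubber pad at the stop.
- **Keys:** wrist-camera depth put the bar, round and square tops at about 47 mm, against 48 mm expected when down. The plus key read 54 mm against 56 mm when up. The box face also read slightly low (39.3 mm against 40 mm), and I never touched the plus key, so I take it as still up.
- **Loose things:** I compared the before and after top views by eye and saw nothing moved or tipped.
- **Robot:** it was clear of everything at the end, and no check failed or disagreed beyond the 1–2 mm differences above.

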